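Refit a circuit board under its hold-down plate

TASK

Put the circuit board back into its brown housing: slide its bare edge under the spring-steel hold-down plate, all the way to the end stops, without bending the plate up, and press the board flat onto the ledges against the two sprung earth pins. Leave the screwdriver, screw dish, housing cover and multimeter where they are. Finish while still holding the board pressed flat, ready for its screws: do not let go.

Things in the scene. Friction and masses are not known exactly. Their poses are not given: they have to be found in the camera images.
- board: loose green circuit board, 110 x 80 x 2.4 mm, 0.16 kg, lying level, parts up, on a pink foam pad (140 x 110 mm, top 20 mm above the table). Origin: centre of its flat underside. x runs along the length towards the bare edge that goes under the plate (a white line marks the bare 19 mm), y across, z up. Other parts than the transformer are at most 12 mm high
- transformer (a point): centre of the yellow-taped transformer fixed on the board, the natural grip: a box 34 mm along the board's x, 28 mm along y, 34 mm tall. This point is 17 mm above the board's top face (19.4 mm above the underside) and 18 mm from the board's centre, away from the bare edge. The 26 mm of board on either side of it (y) is free of parts. Axes as the board's
- board_edge (a point): middle of the board's bare 80 mm edge, on the underside, 55 mm from the board's centre. Axes as the board's
- housing: brown open-topped lower shell, 158 x 96 mm, top 42 mm above the table, screwed to an aluminium plate; does not move. Origin on the table, x the way the board slides in. Ledges along both side walls, tops at 24 mm, carry the board's long sides. Side walls are 84 mm apart (2 mm spare each side of the board), 89 mm near the top. The near wall's inner face is at x = -80 mm
- home (a point): point fixed in the housing (its x = 62 mm, y = 0, z = 24 mm) where board_edge lies when the board is fully home: midway between the two end stops (5 mm high), at their face, level with the ledges' tops. Axes as the housing's
- leaf_edge (a point): middle of the free edge of the steel hold-down plate, on its underside: 6 mm above the ledges and 16 mm before home. The plate is 60 mm wide, level, fixed at its far edge to the end wall 24 mm further on, and laps 16 mm over a board that is home. From this edge its lip flares up, 5 mm further towards the robot
- leaf (a joint): bending of the spring-steel hold-down plate, rad: 0 = untouched, positive = its free edge bent up (0.1 rad is about 2.4 mm at the free edge). About 1.5 N under the free edge starts to bend it; it springs back
- pin_left (a joint): sprung earth pin (gold, 5 mm thick) on the +y side of home, 97 mm before it and 20 mm to the side, standing 5 mm above the ledges: m pressed down, 0 = up, 0.005 = level with the ledges. It takes about 2.1 N to start and 3.6 N at 0.005; unheld, the two pins keep the board's rear up
- pin_right (a joint): the same pin on the -y side of home
- screwdriver: orange-handled screwdriver, 150 mm long, lying on the mat; bystander
- screw_dish: round steel dish with screws, 76 mm across, 16 mm high; origin at its underside; bystander
- cover: brown upper half of the housing, 158 x 96 x 22 mm; origin at its underside; bystander
- multimeter: yellow multimeter, 150 x 75 x 42 mm; origin at its underside; bystander
Mind the look-alikes: they are no part of the job. What is shaped like the board but blue or purple is not meant.

How it is judged:
By the outcome, as a careful person would: the job done as asked, in the order asked, and still so for the second after the job is handed in, while the arm keeps its last pose, push and grip.
It also fails if it takes over 48 s, if anything falls off the work surface, if the arm or the gripper's body presses on something with over 40 N, if the wrist force passes 120 N, or if a joint passes its speed limit or range.

ROBOT

A 7-joint arm with a two-finger parallel gripper is mounted at the origin on the work surface. World frame = base frame: x ahead of the robot, y to its left, z up, the work surface at z = 0. Lengths are in m, angles in rad, forces in N, time in s.
With the tool pointing down it reaches from about 0.4 to 0.875 m from the base axis. Payload 4.4 kg.
Tool frame: the origin (TCP) lies midway between the tips of the shut fingers; the grasp point (between the pads) lies 19 mm behind it (bot.tcp_to_grasp is the distance from the TCP to the grasp point, in m); z points along the fingers, y is the line along which they close (so a half turn about z gives the same grasp; the last joint's range is limited). The gripper opens to 85 mm and grips with 20 to 120 N. Pads are 22 mm wide; open, the fingers measure 114 mm over their backs; the gripper's body (76 mm by 85 mm) begins 54 mm behind the grasp point. The pads swing forward as they close: fully open they stand 13 mm farther back than shut.
Start: joints at [-0.066, 0.628, 0.038, 1.517, -0.027, 0.996, -0.02], TCP at [0.65, 0, 0.231] pointing down, gripper open.
Joint ranges: [-3.06, 3.06], [-0.37, 2.12], [-1.25, 1.32], [0.18, 2.47], [-1.1, 4.24], [0.23, 1.98], [-2.94, 2.94]. Speed limits (rad/s): [2.57, 2.57, 3.14, 3.14, 3.14, 3.14, 3.14].

INTERFACE

Orientations are given as a rotation vector (axis times angle).
In Python, from workcell import bot gives the robot as it stands.
- The arm moves only by the shell command python3 -m pendant 'ROWS' [FORCE]. ROWS is JSON, a list that holds one entry, the list of rows, each a list of 7 numbers: the shift along the tool's x, y, z in units of 15 cm (1.0 is 15 cm), then the turn, a rotation vector about the tool's x, y, z in units of 90 degrees (1.0 is 90 degrees), then the opening, from -1 (shut) to 1 (fully open). A call has 1 to 8 rows; each row is the pose to reach, as a shift and turn from the pose commanded when the call began, along the tool's axes at that moment; what a row does not reach only later rows make up. A row lasts 1/8 s, in which the tool goes at most 62.5 mm and 10.7 degrees, less where a joint would pass 70% of its speed; a pose out of reach is approached as far as the arm can. A call with a number of a shift or a turn outside -1 to 1 is refused whole. A call with a gripper value outside its range is refused whole. The fingers move at their own pace and stop on an object; FORCE is the grip in N (left out, the last holds). Time passes only in rows, so rows that repeat a pose let the fingers close. It gives the time, the measured TCP pose, the force, the opening and the grip force at its end, in the units of the state.
- bot.read_state(): the state, without advancing time (a new reading comes with each control period).
- bot.capture(name): name is "scene" or "side" or "wrist"; returns a dict with "color" (400x640x3 uint8, red, green, blue), "fx", "fy", "cx", "cy" (pixels), "R" (3x3) and "t" (3): a world point X has camera coordinates R X + t. Camera axes: x right, y down, z forward; pixel columns grow to the right and rows downward; lengths in m; the calibration is good to about 2 mm. A picture is of the moment at which its call begins. There is no depth.
- bot.finish_job(): hands the job in; it is judged then, once.
The state is a dict: "t": time; "joints": joint angles; "qvel": joint speeds; "tau": joint torques, N m; "ee_pos": TCP position; "eef_rot": TCP orientation; "wrist_force": force on the tool from outside, world axes, zero at the start; "wrist_torque": the same for the moment, N m; "width": finger opening in m; "grasp_force": force on a finger pad.
Only numpy, scipy, OpenCV 4.12 (cv2) and the standard library are available. Lean on these libraries where they do the work, as an engineer would, in place of code of your own. Each camera call takes 0.05 s, during which the arm holds its last target. There are 200 camera calls.

## Working session

There is one attempt and no reset: what is moved stays moved. The work goes in short steps, Python scripts to look and compute and a shell command to move; the robot and the scene stay as the last step left them, time stands still between calls to the robot, and variables do not carry over. Pictures are saved under pics/ and viewed, at most 10 in all, crops included, and the job is handed in when it is done.

```bash
mkdir -p pics; ls
python3 - <<'E'
from workcell import bot
import cv2,numpy as np,pickle
d={}
for n in("scene","side","wrist"):
    c=bot.capture(n); d[n]=c
    cv2.imwrite(f"pics/{n}0.png",c["color"][:,:,::-1])
    print(n,c["fx"],c["cx"],c["cy"],np.round(-np.array(c["R"]).T@c["t"],3),np.round(c["R"],2).tolist())
pickle.dump(d,open("caps0.pkl","wb"))
s=bot.read_state();print({k:np.round(v,3).tolist() for k,v in s.items()},bot.tcp_to_grasp)
E
```

```text
pics
scene 507.68800958712706 317.6375515198146 204.12736181132212 [ 1.419 -0.418  1.068] [[0.33, 0.94, 0.01], [0.68, -0.23, -0.7], [-0.65, 0.24, -0.72]]
side 367.0868035192241 323.33119713386475 206.8109544913043 [ 0.292 -0.796  0.491] [[0.95, -0.3, -0.01], [-0.16, -0.48, -0.86], [0.25, 0.82, -0.5]]
wrist 295.3536034157455 321.0213471469859 201.28763214358403 [0.649 0.082 0.373] [[1.0, -0.0, -0.0], [-0.0, -0.95, 0.32], [-0.0, -0.32, -0.95]]
{'t': 0.15, 'joints': [-0.066, 0.629, 0.038, 1.518, -0.027, 0.996, -0.02], 'qvel': [0.001, -0.002, 0.002, -0.004, 0.0, 0.0, 0.001], 'tau': [0.002, -56.38, 1.228, -19.365, 0.011, 0.007, -0.0], 'ee_pos': [0.65, 0.0, 0.231], 'eef_rot': [-2.221, -2.221, 0.002], 'wrist_force': [-0.523, -1.079, -0.483], 'wrist_torque': [-0.033, -0.032, 0.018], 'grasp_force': 0.0, 'width': 0.085} 0.0187
```

View pics/scene0.png

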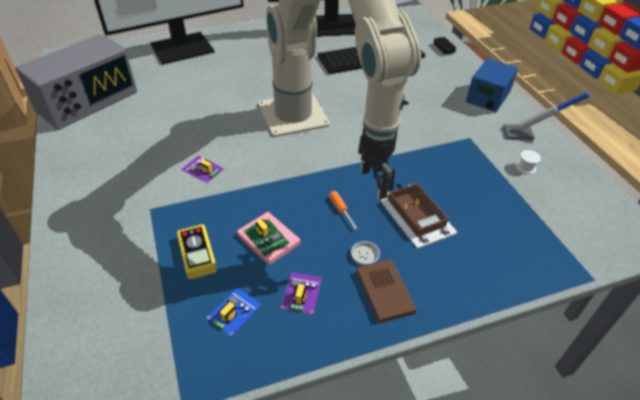

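View pics/side0.png

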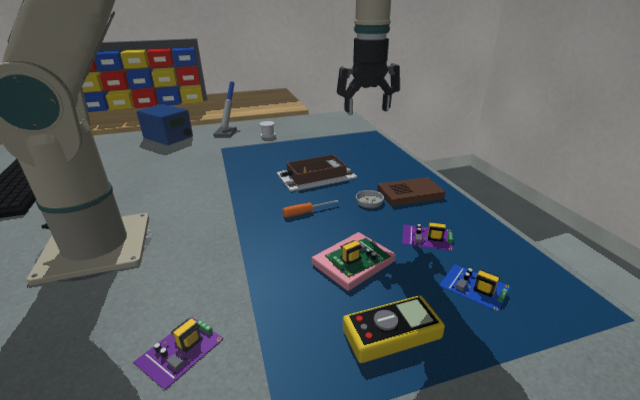

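View pics/wrist0.png

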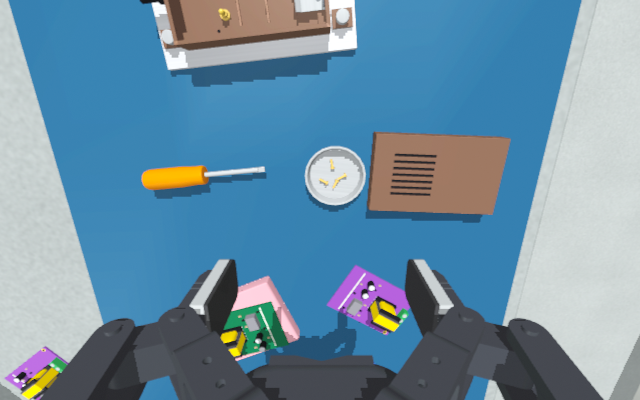

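The views show the board on pink foam at scene (266,236) and side (352,258), and the housing at scene (418,213) and side (318,170). The leaf is at the world +x end of the housing and the board's white line faces roughly +x. The wrist view is tool-x up (world +y), with the housing cropped at the top and the board at bottom left (245,325).

```bash
cat > h.py <<'E'
import numpy as np,cv2,pickle
def K(c): return np.array([[c["fx"],0,c["cx"]],[0,c["fy"],c["cy"]],[0,0,1.]])
def cast(c,px,z):
    px=np.atleast_2d(np.array(px,float)); R=np.array(c["R"]);t=np.array(c["t"])
    o=-R.T@t; d=np.c_[(px[:,0]-c["cx"])/c["fx"],(px[:,1]-c["cy"])/c["fy"],np.ones(len(px))]@R
    return o+d*((z-o[2])/d[:,2])[:,None]
def proj(c,X):
    P=np.atleast_2d(X)@np.array(c["R"]).T+c["t"]
    return np.c_[c["fx"]*P[:,0]/P[:,2]+c["cx"],c["fy"]*P[:,1]/P[:,2]+c["cy"]]
def tri(c1,p1,c2,p2):
    M=lambda c:K(c)@np.c_[c["R"],c["t"]]
    X=cv2.triangulatePoints(M(c1),M(c2),np.array(p1,float).reshape(2,1),np.array(p2,float).reshape(2,1)); return (X[:3]/X[3]).ravel()
def mask(c,lo,hi,roi=None):
    m=cv2.inRange(cv2.cvtColor(np.ascontiguousarray(c["color"]),cv2.COLOR_RGB2HSV),np.array(lo),np.array(hi))
    if roi: k=np.zeros_like(m);x0,y0,x1,y1=roi;k[y0:y1,x0:x1]=255;m&=k
    return m
def blob(m):
    cs=cv2.findContours(m,cv2.RETR_EXTERNAL,cv2.CHAIN_APPROX_NONE)[0]
    return max(cs,key=cv2.contourArea)
E
python3 - <<'E'
from h import *
d=pickle.load(open("caps0.pkl","rb"));np.set_printoptions(precision=4,suppress=True)
for n,roi in(("scene",(235,205,305,265)),("side",(310,230,400,290))):
    c=d[n]
    for nm,lo,hi,z in(("green",(45,80,30),(85,255,255),.0224),("yellow",(20,120,120),(33,255,255),.045),("pink",(160,40,120),(180,160,255),.02)):
        b=blob(mask(c,lo,hi,roi));r=cv2.minAreaRect(b);print(n,nm,r,cv2.contourArea(b));print(cast(c,cv2.boxPoints(r),z)[:,:2].tolist(),cast(c,[r[0]],z))
c=d["scene"];b=blob(mask(c,(0,70,20),(20,220,190),(375,175,465,245)));h=cv2.approxPolyDP(cv2.convexHull(b),4,True)[:,0];print("hous",h.tolist());print(cast(c,h,.042))
c=d["side"];b=blob(mask(c,(0,70,20),(20,220,190),(270,150,365,190)));h=cv2.approxPolyDP(cv2.convexHull(b),3,True)[:,0];print("hous",h.tolist());print(cast(c,h,.042))
c=d["wrist"];print("wline",cast(c,[[262,308],[283,340]],.0224),cast(c,[[165,46],[330,30]],.042))
E
```

```text
scene green ((266.1219787597656, 236.40243530273438), (35.13909912109375, 25.612499237060547), 51.34019470214844) 481.5
[[0.49715067239774136, -0.29089936732175414], [0.4566433605776007, -0.22377701219714732], [0.572111142025498, -0.1942068744740037], [0.6074451092549467, -0.2590354705417297]] [[ 0.535  -0.2421  0.0224]]
scene yellow ((263.5852966308594, 226.4911651611328), (15.876174926757812, 7.362864017486572), 57.528804779052734) 75.0
[[0.4952264334691018, -0.257731782521451], [0.48642096563001025, -0.23804467233462956], [0.5405722550832226, -0.2289467359993075], [0.5487694362870165, -0.24823191075638149]] [[ 0.5181 -0.2432  0.045 ]]
scene pink ((268.4384765625, 236.52337646484375), (53.63465118408203, 38.209537506103516), 42.61405563354492) 632.0
[[0.4931385410518566, -0.31624383415553214], [0.4118844292965602, -0.22230101143832623], [0.5770510542792188, -0.15646952615469445], [0.6453543941582854, -0.24795329505011712]] [[ 0.5354 -0.2359  0.02  ]]
side green ((357.4873046875, 255.97265625), (28.393735885620117, 57.08953857421875), 64.98310089111328) 669.5
[[0.4732690029382762, -
[... 638 characters left out ...]
0.21456073068812842], [0.5902988189349705, -0.14690950735696007], [0.5771923132124612, -0.2807301727627616], [0.4485341882306728, -0.32724509967510673]] [[ 0.5108 -0.2481  0.02  ]]
hous [[400, 188], [417, 185], [445, 217], [444, 224], [418, 235], [389, 198]]
[[0.4955 0.173  0.042 ]
 [0.4997 0.2261 0.042 ]
 [0.6395 0.2413 0.042 ]
 [0.6617 0.2259 0.042 ]
 [0.6748 0.1401 0.042 ]
 [0.523  0.1251 0.042 ]]
hous [[347, 173], [306, 181], [287, 163], [333, 155], [345, 165]]
[[0.6406 0.0999 0.042 ]
 [0.5153 0.0874 0.042 ]
 [0.4927 0.2255 0.042 ]
 [0.6461 0.2406 0.042 ]
 [0.6549 0.1547 0.042 ]]
wline [[ 0.5634 -0.1997  0.0224]
 [ 0.591  -0.2575  0.0224]] [[0.4916 0.1339 0.042 ]
 [0.6574 0.1478 0.042 ]]
```

```bash
python3 -m pendant '[[[0.36,-0.25,0.26,0,0,0,1],[0.72,-0.5,0.53,0,0,0,1],[0.72,-0.5,0.53,0,0,0,1],[0.72,-0.5,0.53,0,0,0,1]]]'
python3 - <<'E'
from workcell import bot
import cv2,pickle
c=bot.capture("wrist");pickle.dump(c,open("cap1.pkl","wb"));cv2.imwrite("pics/w1.png",cv2.resize(c["color"][0:300,100:500,::-1],(800,600),interpolation=cv2.INTER_CUBIC))
E
```

```text
t: 0.65
ee_pos: [0.5728, 0.1103, 0.1505]
eef_rot: [-2.215, -2.224, 0.004]
wrist_force: [-0.5, -1.6, -0.2]
width: 0.0852
grasp_force: 0.0
```

View pics/w1.png

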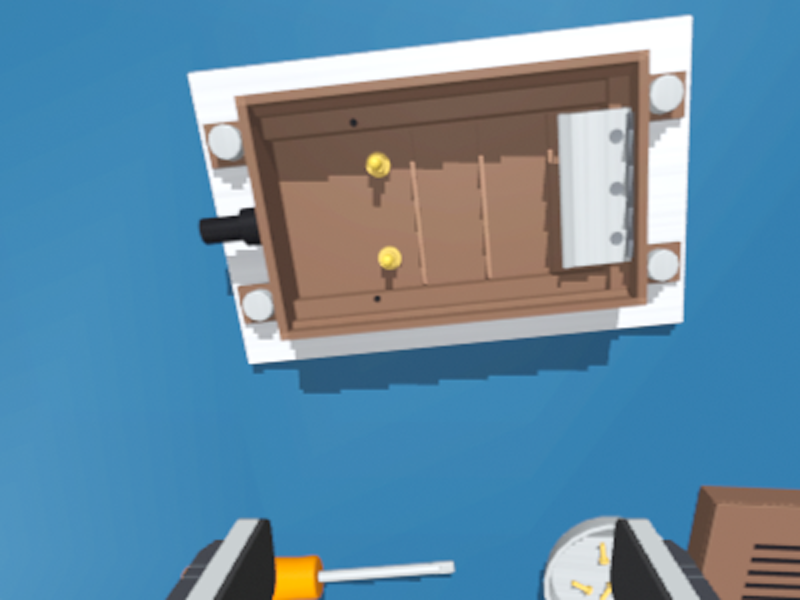

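The housing is fully visible. In the crop its rim corners are (238,97), (649,51), (646,301) and (285,338). The pins are at (377,163) and (389,258), and the leaf spans x 558–632 on the +x side.

Run:
```python
from h import *
np.set_printoptions(precision=4,suppress=True)
c=pickle.load(open("cap1.pkl","rb"))
f=lambda p,z:cast(c,np.array(p)/2+[100,0],z)[:,:2]
rim=f([[238,97],[649,51],[646,301],[285,338]],.042);pins=f([[377,163],[389,258]],.029);lf=f([[558,113],[563,268]],.033)
print("rim",rim,[np.linalg.norm(rim[i]-rim[(i+1)%4]) for i in range(4)])
# automatic pin blobs
m=mask(c,(22,140,140),(33,255,255),(270,60,320,150));n,_,st,ce=cv2.connectedComponentsWithStats(m);print(st[1:,4],ce[1:])
P=[cast(c,[q],.028)[0,:2] for q in ce[1:][st[1:,4]>20]];print("pins",P,pins)
# rigid fit of shell: rim corners, pins
H=np.array([[-84,48],[74,48],[74,-48],[-84,-48],[-35,20],[-35,-20]])/1000
W=np.r_[rim,pins]
def fit(H,W):
    a=H-H.mean(0);b=W-W.mean(0);th=np.arctan2((a[:,0]*b[:,1]-a[:,1]*b[:,0]).sum(),(a*b).sum());R=np.array([[np.cos(th),-np.sin(th)],[np.sin(th),np.cos(th)]]);t=W.mean(0)-R@H.mean(0);return th,R,t
for s in(slice(0,6),slice(0,4),slice(4,6)):
    th,R,t=fit(H[s],W[s]);print(np.degrees(th),t,"res mm",(W-(H@R.T+t))@R*1000)
th,R,t=fit(H,W);print("leaf lip in housing mm",(lf-t)@R*1000,"home",R@[.062,0]+t)
```

```text
rim [[0.4932 0.2297]
 [0.6483 0.2455]
 [0.6579 0.1524]
 [0.5033 0.1358]] [np.float64(0.15596128699673348), np.float64(0.09352569667210196), np.float64(0.15543863076201875), np.float64(0.09441114068293177)]
[81 47] [[288.3457  81.963 ]
 [294.0638 130.0638]]
pins [array([0.5439, 0.2068]), array([0.5477, 0.1677])] [[0.5442 0.2071]
 [0.5482 0.1687]]
5.975388040540923 [0.5808 0.1914] res mm [[ 0.8568 -0.8278]
 [-1.1826 -1.2884]
 [-1.3524  1.1861]
 [ 1.2096  0.7617]
 [ 0.256  -0.579 ]
 [ 0.2126  0.7473]]
5.985472777814821 [0.5807 0.1914] res mm [[ 0.9823 -0.772 ]
 [-1.0572 -1.26  ]
 [-1.2435  1.2145]
 [ 1.3184  0.8175]
 [ 0.3766 -0.5317]
 [ 0.3264  0.7946]]
5.911074133735272 [0.581  0.1915] res mm [[ 0.5697 -0.9663]
 [-1.4693 -1.2518]
 [-1.5341  1.2225]
 [ 1.0284  0.6237]
 [ 0.     -0.6632]
 [ 0.      0.6632]]
leaf lip in housing mm [[ 39.9563  30.1759]
 [ 39.8118 -30.6694]] home [0.6424 0.1979]
```

```bash
python3 -m pendant '[[[-0.4,-0.1,0,0,0,0,1],[-0.8,-0.2,0,0,0,0,1],[-1,-0.36,0,0,0,0,1]]]' >/dev/null
python3 -m pendant '[[[-0.3,0,0,0,0,0.115,1],[-0.6,0,0,0,0,0.23,1],[-0.9,0,0,0,0,0.345,1],[-1,0,0,0,0,0.46,1],[-1,0,0,0,0,0.575,1],[-1,0,0,0,0,0.69,1],[-1,0,0,0,0,0.72,1]]]' > /dev/null
python3 -m pendant '[[[-0.15,0.3,0,0,0,0,1],[-0.15,0.3,0,0,0,0,1]]]'
python3 - <<'E'
from workcell import bot
import cv2,pickle
c=bot.capture("wrist");pickle.dump(c,open("cap2.pkl","wb"));cv2.imwrite("pics/w2.png",cv2.resize(c["color"][50:350,120:520,::-1],(800,600),interpolation=cv2.INTER_CUBIC))
E
```

```text
t: 2.2
ee_pos: [0.5192, -0.2488, 0.1528]
eef_rot: [3.062, 0.676, 0.001]
wrist_force: [-0.0, 0.7, -0.0]
width: 0.0852
grasp_force: 0.0
```

View pics/w2.png

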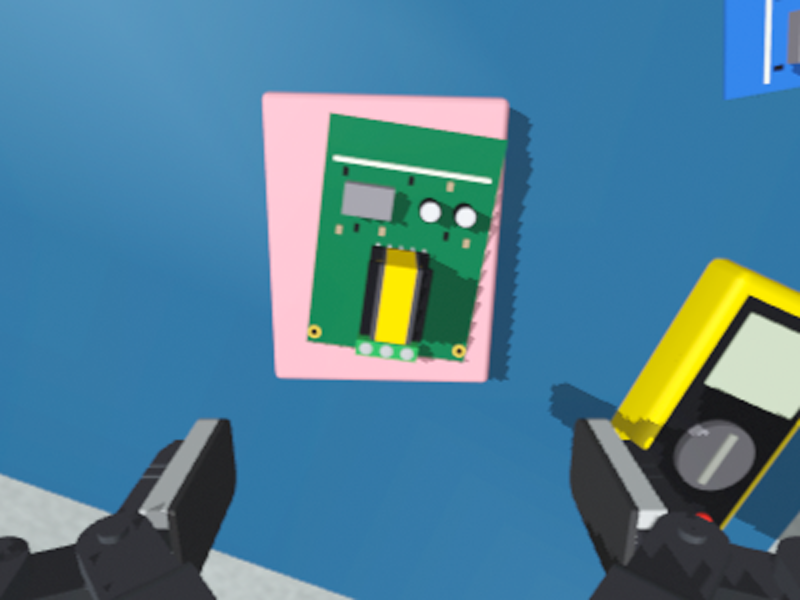

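The board is clear. In the crop its corners are (330,113), (507,140), (463,360) and (308,343), and the transformer is at (398,295). It is yawed about 6–8° relative to the tool.

```bash
cat >> h.py <<'E'
def fit(H,W):
    a=H-H.mean(0);b=W-W.mean(0);th=np.arctan2((a[:,0]*b[:,1]-a[:,1]*b[:,0]).sum(),(a*b).sum());R=np.array([[np.cos(th),-np.sin(th)],[np.sin(th),np.cos(th)]]);t=W.mean(0)-R@H.mean(0);return th,R,t
E
python3 - <<'E'
from h import *
from workcell import bot
from scipy.spatial.transform import Rotation as Ro
np.set_printoptions(precision=4,suppress=True)
c=pickle.load(open("cap2.pkl","rb"))
f=lambda p,z:cast(c,np.array(p)/2+[120,50],z)[:,:2]
W=f([[330,113],[507,140],[463,360],[308,343],[333,158],[491,181]],.0224)
H=np.array([[55,40],[55,-40],[-55,-40],[-55,40]])/1000
th,R,t=fit(H,W[:4]);print(np.degrees(th),t,"res",(W[:4]-H@R.T-t)@R*1000,"line",(W[4:]-t)@R*1000)
tr=R@[-.018,0]+t;print("transf",tr,"top px in board mm",(f([[378,248],[420,250],[408,345],[368,340]],.0564)-t)@R*1000)
s=bot.read_state();T=Ro.from_rotvec(s["eef_rot"]);M=T.as_matrix();print(M,s["ee_pos"])
yaw=np.degrees(np.arctan2(M[1,0],M[0,0]));print("yaw tool",yaw,"turn units about tool z",-(np.degrees(th)-yaw)/90)
print("shift units",M.T@(np.r_[tr,.0224+.005]-s["ee_pos"])/.15)
E
```

```text
16.80096045265756 [ 0.5351 -0.2428] res [[ 0.0288 -0.4594]
 [-0.3758  0.0797]
 [ 0.8979  0.9731]
 [-0.5509 -0.5934]] line [[ 35.9905  36.2604]
 [ 35.828  -36.2362]]
transf [ 0.5179 -0.248 ] top px in board mm [[  5.9165  10.8907]
 [  7.4822  -6.4893]
 [-35.5306  -7.6684]
 [-35.5817   9.9976]]
[[ 0.9061  0.423   0.0011]
 [ 0.423  -0.9061 -0.0022]
 [ 0.0001  0.0025 -1.    ]] [ 0.5195 -0.2458  0.1524]
yaw tool 25.023378237907238 turn units about tool z 0.09136019761388532
shift units [-0.0157  0.0069  0.8337]
```

```bash
python3 -m pendant '[[[-0.016,0.007,0.2,0,0,0.09,1],[-0.016,0.007,0.45,0,0,0.09,1],[-0.016,0.007,0.65,0,0,0.09,1],[-0.016,0.007,0.78,0,0,0.09,1],[-0.016,0.007,0.83,0,0,0.09,1],[-0.016,0.007,0.83,0,0,0.09,1]]]'
python3 -m pendant '[[[0,0,0,0,0,0,-1],[0,0,0,0,0,0,-1],[0,0,0,0,0,0,-1],[0,0,0,0,0,0,-1],[0,0,0,0,0,0,-1],[0,0,0,0,0,0,-1]]]' 80
```

```text
t: 3.0
ee_pos: [0.5182, -0.244, 0.0274]
eef_rot: [-3.106, -0.468, -0.0]
wrist_force: [-0.4, 0.1, 0.6]
width: 0.0852
grasp_force: 0.0
t: 3.75
ee_pos: [0.5186, -0.2447, 0.0281]
eef_rot: [3.106, 0.467, 0.002]
wrist_force: [-0.6, -0.2, 5.7]
width: 0.0267
grasp_force: 80.0
```

```bash
python3 -m pendant '[[[0,0,-0.1,0,0,0,-1],[0,0,-0.3,0,0,0,-1],[0,0,-0.55,0,0,0,-1],[0,0,-0.67,0,0,0,-1],[0,0,-0.67,0,0,0,-1],[0,0,-0.67,0,0,0,-1]]]'
python3 - <<'E'
from workcell import bot
import cv2,pickle,numpy as np
np.set_printoptions(precision=4,suppress=True)
c=bot.capture("wrist");s=bot.read_state();pickle.dump((c,s),open("cap3.pkl","wb"));cv2.imwrite("pics/w3.png",cv2.resize(c["color"][50:350,120:520,::-1],(800,600),interpolation=cv2.INTER_CUBIC))
for i in range(3):
    bot.capture("side");s=bot.read_state();print(s["t"],np.array(s["ee_pos"]),np.array(s["eef_rot"]),np.array(s["wrist_force"]),np.array(s["wrist_torque"]),-np.array(c["R"]).T@c["t"])
E
```

```text
t: 4.5
ee_pos: [0.5175, -0.2437, 0.1272]
eef_rot: [-3.106, -0.467, 0.002]
wrist_force: [-0.2, -0.2, -2.3]
width: 0.0266
grasp_force: 78.9
4.6 [ 0.5173 -0.2438  0.1268] [-3.1054 -0.467   0.003 ] [-0.0662 -0.0873 -2.2905] [-0.0173  0.0469 -0.0158] [ 0.5967 -0.2202  0.2699]
4.65 [ 0.5174 -0.2439  0.1268] [-3.1056 -0.4668  0.0028] [ 0.3656  0.6193 -2.2264] [ 0.021  -0.0185  0.0319] [ 0.5967 -0.2202  0.2699]
4.7 [ 0.5175 -0.244   0.1269] [-3.1058 -0.4667  0.0025] [-0.2903 -0.4945 -2.1991] [-0.042   0.0009  0.003 ] [ 0.5967 -0.2202  0.2699]
```

View pics/w3.png

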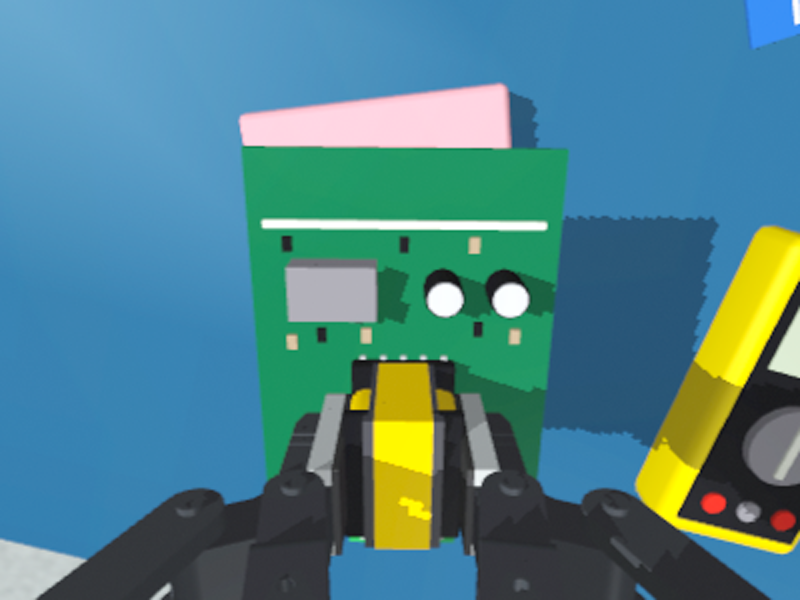

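```bash
python3 -m pendant '[[[0.05,-0.15,0,0,0,0,-1],[0.15,-0.4,0,0,0,0,-1],[0.25,-0.65,0,0,0,0,-1],[0.333,-0.9,0,0,0,0,-1]]]' >/dev/null
python3 -m pendant '[[[0.08,-0.25,0,0,0,0,-1],[0.16,-0.5,0,0,0,0,-1],[0.25,-0.7,0,0,0,0,-1],[0.333,-0.9,0,0,0,0,-1]]]' >/dev/null
python3 -m pendant '[[[0.1,-0.25,0,0,0,0.04,-1],[0.2,-0.5,0,0,0,0.08,-1],[0.28,-0.75,0,0,0,0.124,-1],[0.333,-0.87,0,0,0,0.124,-1],[0.333,-0.9,0,0,0,0.124,-1],[0.333,-0.9,0,0,0,0.124,-1],[0.333,-0.9,0,0,0,0.124,-1]]]'
python3 - <<'E'
from workcell import bot
import cv2,pickle,numpy as np
bot.capture("side");c=bot.capture("wrist");s=bot.read_state();pickle.dump((c,s),open("cap4.pkl","wb"));cv2.imwrite("pics/w4.png",cv2.resize(c["color"][0:300,120:520,::-1],(800,600),interpolation=cv2.INTER_CUBIC))
print(s["ee_pos"],s["eef_rot"],s["wrist_force"])
E
```

```text
t: 6.58
ee_pos: [0.5425, 0.1847, 0.128]
eef_rot: [3.137, 0.159, 0.0]
wrist_force: [-0.5, 0.1, -1.9]
width: 0.027
grasp_force: 79.0
[0.54247194 0.18534549 0.12801008] [3.13715508e+00 1.59330965e-01 2.30632591e-04] [ 0.15492114  0.02231368 -2.12283558]
```

View pics/w4.png

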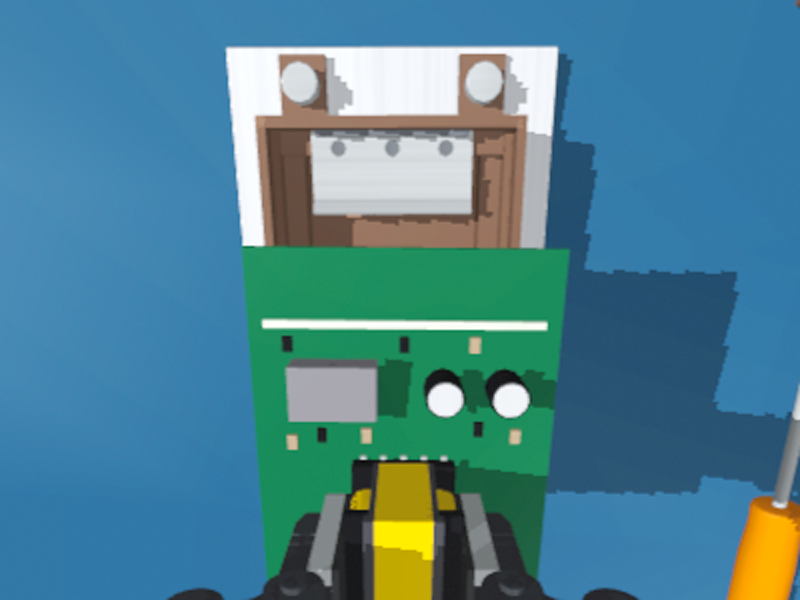

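The leaf, end wall and board edge are visible together. In the crop the board front corners are (243,247) and (568,250), the leaf lip tip runs (313,214)–(474,215), and the rim corners are (256,116) and (527,116).

Run:
```python
from h import *
from scipy.spatial.transform import Rotation as Ro
np.set_printoptions(precision=2,suppress=True)
c,s=pickle.load(open("cap4.pkl","rb"));M=Ro.from_rotvec(s["eef_rot"]).as_matrix();p=np.array(s["ee_pos"]);print(M,"cam in tool",M.T@(-np.array(c["R"]).T@c["t"]-p)*1000)
f=lambda q,z:(cast(c,np.array(q)/2+[120,0],z)-p)@M*1000   # tool frame mm
for nm,q,z in(("edge",[[243,247],[568,250]],p[2]-.0054),("line",[[262,324],[547,327]],p[2]-.0054),("rim",[[256,116],[527,116]],.042),("lip",[[313,214],[474,215]],.033),("leafback",[[312,136],[472,136]],.031)):
    r=f(q,z);d=r[1]-r[0];print(nm,r[:,:2].tolist(),"mid",r.mean(0)[:2],"len",np.linalg.norm(d[:2]),"ang",np.degrees(np.arctan2(d[0],d[1])))
th=np.radians(5.98);R=np.array([[np.cos(th),-np.sin(th)],[np.sin(th),np.cos(th)]])
for n,h in(("lip",[.041,0]),("rimfar",[.074,0]),("home",[.062,0])):
    w=R@h+[.5808,.1914];print(n,"from first fit, tool mm",(M.T@(np.r_[w,p[2]]-p)*1000)[:2])
```

```text
[[ 0.99  0.1   0.  ]
 [ 0.1  -0.99 -0.  ]
 [ 0.    0.   -1.  ]] cam in tool [  82.59    1.2  -142.7 ]
edge [[71.95522079051459, -37.212436611231354], [71.11570391756153, 41.8610996416175]] mid [71.54  2.32] len 79.07799266616834 ang -0.6082814651255762
line [[53.03691514584227, -34.07673682000546], [52.128055056150615, 38.22263981566415]] mid [52.58  2.07] len 72.30508895346884 ang -0.7202151250217181
rim [[110.71319950470713, -49.615116688989644], [110.59353742073986, 45.49725135636637]] mid [110.65  -2.06] len 95.11244331952365 ang -0.07208451332422022
lip [[77.74146897087499, -32.54817514748216], [77.28009109251474, 29.199393380754135]] mid [77.51 -1.67] len 61.74929221210457 ang -0.4281061404495666
leafback [[105.30609908924578, -31.815769951492165], [105.22790350861293, 27.630228652117655]] mid [105.27  -2.09] len 59.446050033027525 ang -0.07536712761196643
lip from first fit, tool mm [79.74 -2.26]
rimfar from first fit, tool mm [112.74  -2.35]
home from first fit, tool mm [100.74  -2.32]
```

```bash
python3 -m pendant '[[[0,-0.024,0.1,0,0,-0.007,-1],[0,-0.024,0.25,0,0,-0.007,-1],[0,-0.024,0.35,0,0,-0.007,-1],[0,-0.024,0.4,0,0,-0.007,-1],[0,-0.024,0.4,0,0,-0.007,-1],[0,-0.024,0.4,0,0,-0.007,-1]]]'
python3 - <<'E'
from workcell import bot
import cv2,pickle,numpy as np
bot.capture("side");c=bot.capture("wrist");s=bot.read_state();pickle.dump((c,s),open("cap5.pkl","wb"));cv2.imwrite("pics/w5.png",cv2.resize(c["color"][0:300,120:520,::-1],(800,600),interpolation=cv2.INTER_CUBIC))
print(s["ee_pos"],s["eef_rot"],s["wrist_force"])
E
```

```text
t: 7.42
ee_pos: [0.5424, 0.1905, 0.0683]
eef_rot: [-3.136, -0.18, -0.002]
wrist_force: [-0.1, 0.2, -2.1]
width: 0.027
grasp_force: 79.0
[0.54238555 0.19066209 0.06846875] [-3.13603303e+00 -1.80115448e-01 -2.03105506e-03] [-0.89184183  0.21690008 -1.12778201]
```

View pics/w5.png

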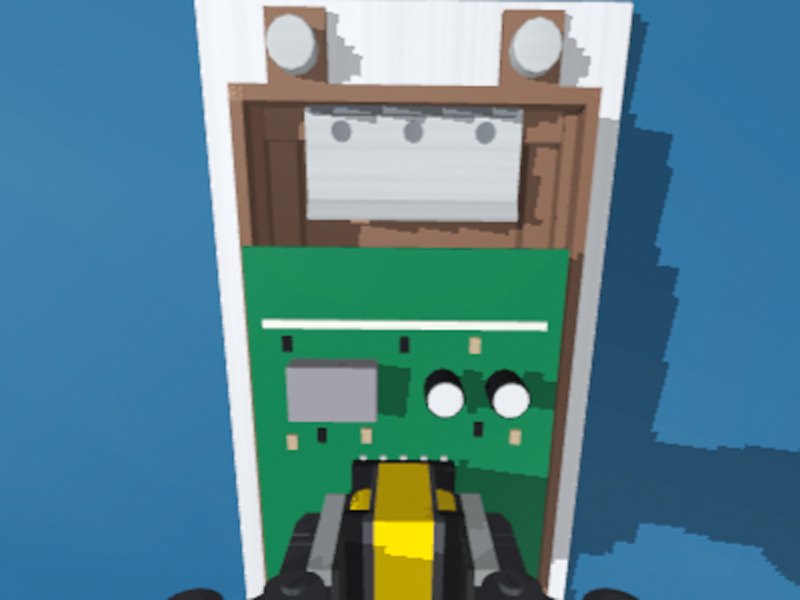

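Run:
```python
from h import *
from scipy.spatial.transform import Rotation as Ro
np.set_printoptions(precision=2,suppress=True)
c,s=pickle.load(open("cap5.pkl","rb"));M=Ro.from_rotvec(s["eef_rot"]).as_matrix();p=np.array(s["ee_pos"])
f=lambda q,z:(cast(c,np.array(q)/2+[120,0],z)-p)@M*1000
for nm,q,z,L in(("edge",[[243,247],[568,250]],p[2]-.0054,80),("line",[[262,324],[547,327]],p[2]-.0054,0),("rim",[[229,85],[601,89]],.042,96),("lip",[[307,219],[519,221]],.033,60),("leafback",[[304,108],[523,109]],.031,60)):
    r=f(q,z);d=r[1]-r[0];l=np.linalg.norm(d[:2]);m=r.mean(0)[:2];k=L/l if L else 1.0115;o=np.array([82.6,1.2]);print(nm,"mid",m,"scaled mid",o+(m-o)*k,"len",l,"ang",np.degrees(np.arctan2(d[0],d[1])))
```

```text
edge mid [71.56  2.01] scaled mid [71.43  2.02] len 79.1024389990603 ang -0.5935130441188071
line mid [52.6   1.77] scaled mid [52.26  1.77] len 72.31673709305254 ang -0.6986761503171905
rim mid [110.11   4.59] scaled mid [110.32   4.62] len 95.27553630753172 ang -0.6156383209440319
lip mid [77.29  4.36] scaled mid [77.39  4.3 ] len 61.15090912810409 ang -0.5940891639946017
leafback mid [106.6    4.39] scaled mid [106.46   4.37] len 60.36328629642335 ang -0.3032658752280578
```

```bash
python3 -m pendant '[[[0,0.017,0,0,0,0,-1],[0,0.017,0,0,0,0,-1],[0,0.017,0.04,0,0,0,-1],[0,0.017,0.08,0,0,0,-1],[0,0.017,0.12,0,0,0,-1],[0,0.017,0.155,0,0,0,-1],[0,0.017,0.155,0,0,0,-1],[0,0.017,0.155,0,0,0,-1]]]'
python3 - <<'E'
from workcell import bot
import cv2,pickle,numpy as np
c=bot.capture("wrist");s=bot.read_state();pickle.dump((c,s),open("cap6.pkl","wb"));cv2.imwrite("pics/w6.png",cv2.resize(c["color"][0:300,120:520,::-1],(800,600),interpolation=cv2.INTER_CUBIC))
print(s["ee_pos"],s["eef_rot"],s["wrist_force"])
E
```

```text
t: 8.52
ee_pos: [0.5423, 0.1879, 0.0446]
eef_rot: [3.136, 0.18, 0.0]
wrist_force: [-0.1, 0.2, -1.1]
width: 0.0265
grasp_force: 79.0
[0.54233236 0.1879998  0.0447191 ] [-3.13632536e+00 -1.79848300e-01 -5.80397162e-04] [ 0.06192583 -0.04617576 -1.54626554]
```

View pics/w6.png

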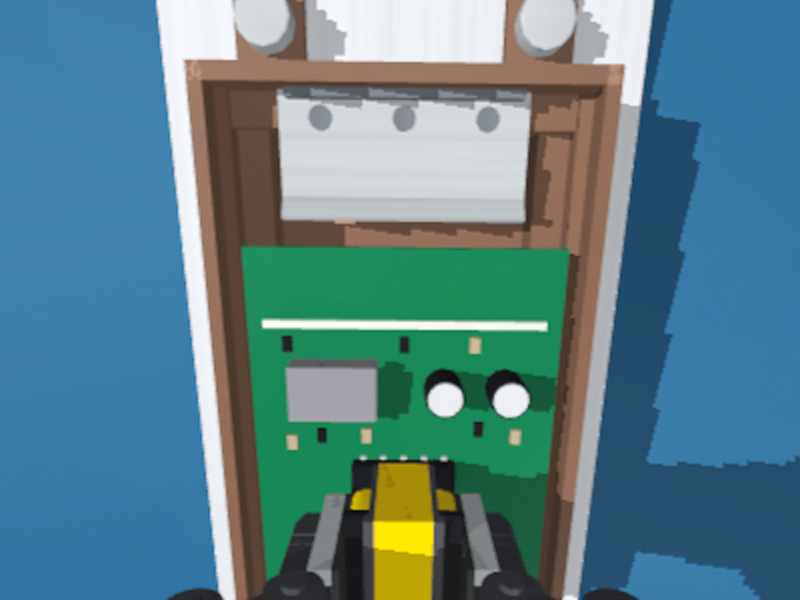

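Lateral alignment is within about 0.5 mm: board mid (405.5,248), lip mid (403.5,220), rim mid (405.5,64). The gap to the lip is about 6.5 mm. Next I go down onto the pins, watching force.

```bash
python3 -m pendant '[[[0,0,0.025,0,0,0,-1],[0,0,0.048,0,0,0,-1],[0,0,0.048,0,0,0,-1],[0,0,0.048,0,0,0,-1]]]' | grep -E "ee_pos|force"
python3 -m pendant '[[[0,0,0.007,0,0,0,-1],[0,0,0.007,0,0,0,-1],[0,0,0.007,0,0,0,-1]]]' | grep -E "ee_pos|force"
python3 -m pendant '[[[0,0,0.007,0,0,0,-1],[0,0,0.007,0,0,0,-1],[0,0,0.007,0,0,0,-1]]]' | grep -E "ee_pos|force"
python3 -m pendant '[[[0,0,0.007,0,0,0,-1],[0,0,0.007,0,0,0,-1],[0,0,0.007,0,0,0,-1]]]' | grep -E "ee_pos|force|rot"
```

```text
ee_pos: [0.5421, 0.1879, 0.0373]
wrist_force: [0.3, -0.2, -1.7]
grasp_force: 79.2
ee_pos: [0.5422, 0.1879, 0.0366]
wrist_force: [-1.0, -0.4, 2.3]
grasp_force: 79.3
ee_pos: [0.5422, 0.1879, 0.0353]
wrist_force: [-1.9, -0.6, 2.4]
grasp_force: 79.3
ee_pos: [0.5422, 0.1879, 0.0343]
eef_rot: [-3.136, -0.18, -0.0]
wrist_force: [-1.4, 0.1, 2.9]
grasp_force: 79.4
```

```bash
python3 -m pendant '[[[0,0,0.006,0,0,0,-1],[0,0,0.006,0,0,0,-1],[0,0,0.006,0,0,0,-1]]]' | grep -E "ee_pos|force|rot"
python3 -m pendant '[[[0.02,0,0,0,0,0,-1],[0.04,0,0,0,0,0,-1],[0.06,0,0,0,0,0,-1],[0.08,0,0,0,0,0,-1],[0.08,0,0,0,0,0,-1],[0.08,0,0,0,0,0,-1]]]' | grep -E "ee_pos|force|rot"
```

```text
ee_pos: [0.5422, 0.188, 0.0333]
eef_rot: [-3.136, -0.18, -0.0]
wrist_force: [-0.2, -1.0, 3.4]
grasp_force: 79.5
ee_pos: [0.5556, 0.1896, 0.0337]
eef_rot: [-3.136, -0.18, -0.005]
wrist_force: [1.2, 0.0, 3.9]
grasp_force: 79.7
```

```bash
python3 -m pendant '[[[0.015,0,0.003,0,0,0,-1],[0.03,0,0.003,0,0,0,-1],[0.045,0,0.003,0,0,0,-1],[0.06,0,0.003,0,0,0,-1],[0.06,0,0.003,0,0,0,-1],[0.06,0,0.003,0,0,0,-1]]]' | grep -E "ee_pos|force|rot"
python3 - <<'E'
from workcell import bot
import cv2,pickle,numpy as np
c=bot.capture("wrist");s=bot.read_state();pickle.dump((c,s),open("cap7.pkl","wb"));cv2.imwrite("pics/w7.png",cv2.resize(c["color"][0:300,120:520,::-1],(800,600),interpolation=cv2.INTER_CUBIC))
print(s["ee_pos"],s["eef_rot"],s["wrist_force"],s["wrist_torque"])
E
```

```text
ee_pos: [0.5639, 0.1904, 0.0331]
eef_rot: [-3.136, -0.18, -0.003]
wrist_force: [-1.0, 0.5, 3.9]
grasp_force: 79.7
[0.56386408 0.19041695 0.03310614] [-3.13637660e+00 -1.79951617e-01 -2.68392383e-03] [-0.25520208 -0.25651425  3.98676549] [-0.01963543  0.18400349 -0.00681506]
```

View pics/w7.png

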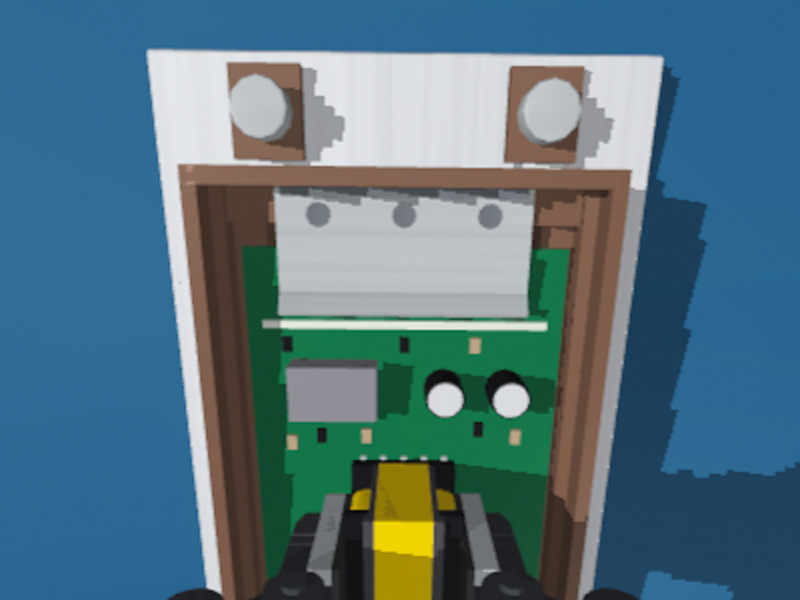

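The edge is under the leaf (lip at row 317, white line at 325), centred laterally, with about 4–5 mm left to go. I continue in small steps with force monitoring.

```bash
python3 -m pendant '[[[0.01,0,0,0,0,0,-1],[0.02,0,0,0,0,0,-1],[0.02,0,0,0,0,0,-1]]]' | grep -E "ee_pos|wrist_force"
python3 -m pendant '[[[0.008,0,0,0,0,0,-1],[0.008,0,0,0,0,0,-1],[0.008,0,0,0,0,0,-1]]]' | grep -E "ee_pos|wrist_force"
python3 -m pendant '[[[0.006,0,0,0,0,0,-1],[0.006,0,0,0,0,0,-1],[0.006,0,0,0,0,0,-1]]]' | grep -E "ee_pos|wrist_force"
```

```text
ee_pos: [0.5661, 0.1908, 0.0328]
wrist_force: [-1.4, -0.0, 3.4]
ee_pos: [0.5675, 0.1909, 0.0329]
wrist_force: [-1.6, -0.8, 4.8]
ee_pos: [0.5682, 0.191, 0.0329]
wrist_force: [-1.5, 0.3, 3.2]
```

```bash
python3 -m pendant '[[[0.006,0,0,0,0,0,-1],[0.006,0,0,0,0,0,-1],[0.006,0,0,0,0,0,-1]]]' | grep -E "ee_pos|wrist_force"
python3 -m pendant '[[[0.006,0,0,0,0,0,-1],[0.006,0,0,0,0,0,-1],[0.006,0,0,0,0,0,-1]]]' | grep -E "ee_pos|wrist_force"
```

```text
ee_pos: [0.5692, 0.1911, 0.0329]
wrist_force: [-1.7, -0.3, 3.7]
ee_pos: [0.5696, 0.1911, 0.0328]
wrist_force: [-2.4, -0.2, 4.6]
```

```bash
python3 -m pendant '[[[0.008,0,0,0,0,0,-1],[0.008,0,0,0,0,0,-1],[0.008,0,0,0,0,0,-1]]]' | grep -E "ee_pos|wrist_force"
python3 -m pendant '[[[0.008,0,0,0,0,0,-1],[0.008,0,0,0,0,0,-1],[0.008,0,0,0,0,0,-1]]]' | grep -E "ee_pos|wrist_force"
```

```text
ee_pos: [0.5697, 0.1912, 0.0326]
wrist_force: [-4.1, -1.0, 5.4]
ee_pos: [0.5697, 0.1912, 0.0326]
wrist_force: [-7.6, -0.9, 8.1]
```

```bash
python3 -m pendant '[[[0,0,0.005,0,0,0,-1],[0,0,0.005,0,0,0,-1],[0,0,0.005,0,0,0,-1]]]' | grep -E "ee_pos|wrist_force"
python3 -m pendant '[[[0,0,0.005,0,0,0,-1],[0,0,0.005,0,0,0,-1],[0,0,0.005,0,0,0,-1]]]' | grep -E "ee_pos|wrist_force|rot"
python3 -c "
from workcell import bot
s=bot.read_state();print(s['wrist_torque'],s['joints'])"
```

```text
ee_pos: [0.5696, 0.1912, 0.0324]
wrist_force: [-9.1, -1.1, 13.0]
ee_pos: [0.5696, 0.1912, 0.0322]
eef_rot: [-3.136, -0.18, 0.008]
wrist_force: [-10.6, -0.7, 17.6]
[-0.44002651  1.83546643 -0.11644743] [-0.60195871  0.86901473  0.3836183   1.80063529 -0.54843731  0.5847703
 -1.33064965]
```

```bash
python3 -m pendant '[[[0,0,0.004,0,0.005,0,-1],[0,0,0.004,0,0.005,0,-1],[0,0,0.004,0,0.005,0,-1]]]' | grep -E "ee_pos|wrist_force|rot"
python3 -m pendant '[[[0,0,0.004,0,0.005,0,-1],[0,0,0.004,0,0.005,0,-1],[0,0,0.004,0,0.005,0,-1]]]' | grep -E "ee_pos|wrist_force|rot"
python3 - <<'E'
from workcell import bot
s=bot.read_state();print(s['wrist_torque'])
E
```

```text
ee_pos: [0.5697, 0.1912, 0.0321]
eef_rot: [-3.135, -0.18, -0.005]
wrist_force: [-11.0, -0.5, 20.7]
ee_pos: [0.5698, 0.1912, 0.0321]
eef_rot: [-3.134, -0.18, -0.017]
wrist_force: [-11.0, -1.7, 25.1]
[-0.58576614  2.80735569 -0.09510625]
```

```bash
cat > rd.py <<'E'
from workcell import bot
import numpy as np
S=[]
for i in range(3): bot.capture("wrist");S.append(bot.read_state())
a=lambda k:np.mean([s[k] for s in S],0)
F=a("wrist_force");T=a("wrist_torque");r=a("eef_rot");n=np.linalg.norm(r)
print("t%.2f"%S[-1]["t"],"pos",np.round(a("ee_pos")*1000,2),"F",np.round(F,1),"Ty %.3f"%T[1],"noseup mrad %.1f"%(2000*r[0]*r[2]/n**2))
E
python3 rd.py
python3 -m pendant '[[[0,0,0,0,-0.003,0,-1],[0,0,0,0,-0.003,0,-1],[0,0,0,0,-0.003,0,-1]]]' >/dev/null; python3 rd.py
python3 -m pendant '[[[0,0,0,0,-0.003,0,-1],[0,0,0,0,-0.003,0,-1],[0,0,0,0,-0.003,0,-1]]]' >/dev/null; python3 rd.py
python3 -m pendant '[[[-0.004,0,0,0,0,0,-1],[-0.004,0,0,0,0,0,-1],[-0.004,0,0,0,0,0,-1]]]' >/dev/null; python3 rd.py
```

```text
t16.40 pos [569.78 191.22  32.07] F [-10.6  -1.1  25.6] Ty 2.786 noseup mrad 10.9
t16.93 pos [569.7  191.2   32.06] F [-11.5  -1.9  25.7] Ty 2.655 noseup mrad 6.1
t17.45 pos [569.63 191.19  32.07] F [-12.3  -1.7  25.3] Ty 2.482 noseup mrad 1.3
t17.98 pos [569.64 191.18  32.07] F [-11.3  -1.2  24. ] Ty 2.263 noseup mrad 2.5
```

```bash
python3 -c "
from workcell import bot
print(bot.finish_job())"
```

```text
the job is handed in; nothing more can be done
None
```

I handed the job in at about 18 s with the board against the end stops (about 11 N forward), pressed onto the ledges and pins (about 24 N down) and still gripped. There was no sign of the hold-down plate bending on the way in, but the final seating was judged from force, torque and height readings, without a last picture.

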